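# Fit a shelf arm to a slotted upright

## Task

Hook the loose yellow shelf arm into the top two slots of the empty upright (the one with the green cap), then press it down until it is fully home and the orange spring catch snaps out over its ledge. Feel for the slots with a light touch (well under 20 N against the face, the paint marks easily) and press down with no more than 25 N. Then let go and leave everything else on the bench as it is.

Things in the scene. Friction and masses are not known exactly. Their poses are not given: they have to be found in the camera images.
- bracket: loose yellow shelf arm, 0.28 kg, standing on its ledge. Origin: underside, middle of the rear edge; +x points out of the rear, as the hooks do (into the upright when fitted), z up. Ledge: x -150 to 0 mm, 50 mm wide, 4 mm thick. Web: upright plate on its middle line, 10 mm thick, up to z 85 mm for x -65 to 0, z 42 mm ahead of that. Centre of mass near x -58 mm
- hooks (a point): point on the yellow arm's rear edge at z 48 mm, midway between its two steel hooks. Each hook is 6 mm thick and reaches 12 mm out of the rear: necks at z 20-30 and 66-76 mm of the arm; from x 6.5 to 12 a lip hangs 19 mm below the neck (to z 1 and 47 mm)
- grip (a point): good place to hold the yellow arm: in its web, 40 mm ahead of the rear edge, at z 68 mm; grip across the 10 mm thickness (arm's y)
- upright: empty blue slotted upright with green cap, on a steel foot (110 x 110 x 12 mm) fixed to the bench. Origin: on the bench, straight below the middle of the slotted front face; +x points from the face into the upright (the arm goes in along +x), z up. Face 44 mm wide, 4 mm thick, hollow behind; cap's top about z 195 mm. The column does not give under the forces of the job
- slots (a point): nominal point on the face midway between the two top slots (z 148.25 mm). Slots are in the middle of the face, 11 mm wide, 30.5 mm high, 46 mm apart; nominally the top two span z 110-140.5 and 156-186.5 mm. BUT the column is bolted to its foot up to 6.7 mm higher or lower, differently each time, and no pose shows this shift: find it by feel or sight
- seat (a point): nominal place of the arm's origin when locked (on the face, z 90 mm); the true one is higher or lower by the column's unknown shift of up to 6.7 mm. The hooks enter only with the underside 19 to 20.5 mm above the true locked height; if they miss, the lips meet the face 12 mm before the arm's rear edge would
- catch (a joint): orange spring catch of the empty upright, m: 0 = out, grows as it is pushed back (8 mm at most). Two noses 12 mm either side of the middle stand 4 mm out of the face, 5.5 to 18.5 mm above locked underside height, the top 7 mm sloped, square below. The ledge pushes them back (about 6 to 15 N down on the arm); at the bottom they snap out over the ledge; an orange bar behind shows it
- other_upright: the same kind of upright with a grey cap, already carrying a grey arm and a blue tray of 80 x 85 mm; origin and axes as for the empty upright; arm and tray reach 150 mm ahead of its face, from z 90 to 175 mm
- mug: white mug, 80 mm across, 90 mm high; origin at the underside; a bystander, to be left alone
- tape: roll of paper tape lying flat, 90 mm across, 24 mm high; origin at the underside; a bystander, to be left alone
- driver: red-handled screwdriver lying on the bench; origin at the underside; a bystander, to be left alone
- gauge: round brass gauge lying flat, 60 mm across, 18 mm high; origin at the underside; a bystander, to be left alone
- offcut: pale wood offcut, 50 x 90 x 30 mm; origin at the underside; a bystander, to be left alone
- jar: amber jar, 60 mm across, 80 mm high; origin at the underside; a bystander, to be left alone
- clamp: orange and black spring clamp lying flat, about 100 mm long; origin at the underside; a bystander, to be left alone
Not all that is in view belongs to the job. What is shaped like the upright but purple is not meant.

How it is judged:
By the outcome, as a careful person would: the job done as asked, in the order asked, and still so for the second after the job is handed in, with the robot touching nothing.
It also fails if it takes over 64 s, if anything falls off the work surface, if the arm or the gripper's body presses on something with over 40 N, if the wrist force passes 120 N, or if a joint passes its speed limit or range.

## Robot

A 7-joint arm with a two-finger parallel gripper is mounted at the origin on the work surface. World frame = base frame: x ahead of the robot, y to its left, z up, the work surface at z = 0. Lengths are in m, angles in rad, forces in N, time in s.
With the tool pointing down it reaches from about 0.35 to 0.9 m from the base axis. Payload 8.1 kg.
Tool frame: the origin (TCP) lies between the finger pads; the fingertips stand 17 mm ahead of it and the grasp point (between the pads) lies 2 mm behind it; z points along the fingers, y is the line along which they close (so a half turn about z gives the same grasp; the last joint's range is limited). The gripper opens to 92 mm and grips with 3 to 60 N. Pads are 19 mm wide; open, the fingers measure 130 mm over their backs; the gripper's body (75 mm by 190 mm) begins 47 mm behind the grasp point.
Start: joints at [1.116, 0.434, 0.025, 1.573, -0.012, 1.134, -0.075], TCP at [0.215, -0.587, 0.22] pointing down, gripper open.
Joint ranges: [-2.62, 2.62], [-0.44, 2.09], [-1.27, 1.32], [0.08, 2.57], [-1.32, 4.46], [0.12, 2], [-2.74, 2.74]. Speed limits (rad/s): [2.22, 2.22, 3.01, 3.01, 3.14, 3.14, 3.14].

## Interface

Orientations are given as a rotation vector (axis times angle).
In Python, from cell import observe, get_image, calibration, sign_off, look_for, regions_of, landmark_of gives the robot as it stands.
- The arm moves only by the tool jog_arm, never from a script. Its argument "plan" is a list of rows, each an object with "offset": the shift along the tool's x, y, z normalised to -1 to 1, where 1 is 0.15 m, a list of three; "twist": the turn, a rotation vector about the tool's x, y, z normalised to -1 to 1, where 1 is 2 pi rad, a list of three; "fingers": the gripper command: -1 is shut, 1 is fully open, values between are in proportion. In form: [{"offset": [x, y, z], "twist": [ax, ay, az], "fingers": fingers}, ...]. A call has 1 to 20 rows; each row is the pose to reach, as a shift and turn from the pose commanded when the call began, along the tool's axes at that moment, turning the shorter way round; what a row does not reach only later rows make up. A row lasts 1/8 s, in which the tool goes at most 62.5 mm and 10.7 degrees, less where a joint would pass 70% of its speed; a pose out of reach is approached as far as the arm can. A call with a number of a shift or a turn outside -1 to 1 is refused whole. A call with a gripper value outside its range is refused whole. The fingers move at their own pace and stop on an object; "newtons" is the grip in N (left out, the last holds). Time passes only in rows, so rows that repeat a pose let the fingers close. It gives the time, the measured TCP pose, the force, the opening and the grip force at its end, in the units of the state.
- observe(): the state, without advancing time (a new reading comes with each control period).
- get_image(name): name is "side" or "top"; returns the picture (384x512x3 uint8, red, green, blue); there is no depth.
- calibration(name): a dict with "fov_y" (degrees; the focal length in pixels is half the picture's height over the tangent of half this angle, whatever the lens; pixels are square), "cx", "cy" (the principal point, pixels), "k1" (the pictures are not rectified: a ray, as slopes to the right and down, at radius r is drawn at 1 + k1 r^2 times it, then the intrinsics apply), "position" and "attitude" of the camera in the world. Camera axes: x right, y down, z forward; pixel columns grow to the right and rows downward; lengths in m; the calibration is good to about 2 mm. A picture is of the moment at which its call begins. calibration takes no time and is no camera call.
- sign_off(): hands the job in; it is judged then, once.
Trained networks look in the newest picture that a camera, given by its name, has taken for a name from the list of things; names that differ only in an ending like _2 or _b are one class to them, and where a whole thing is asked for, a point or a joint stands for the part that bears it (a point fixed in the world has none). Each returns a list of dicts, best first, with "conf" (0 to 1); they miss things now and then, are a little off and sometimes report something else, mostly with a low value. They report only what shows in the picture. A call takes as long as a camera call. They do not tell look-alikes from the thing itself.
- look_for(thing, camera): "box" ([left, top, width, height] as shares, 0 to 1, of the picture: columns of its width, rows of its height, round what is visible of it).
- regions_of(thing, camera): "region" (384x512 bool, what is visible of it) and "box" ([left, top, width, height] as shares, 0 to 1, of the picture: columns of its width, rows of its height, round what is visible of it).
- landmark_of(thing, camera): "at" ([row, column] as shares, 0 to 1, of the picture: columns of its width, rows of its height: a listed point, or the origin of a listed thing).
The state is a dict: "clock": time; "joints": joint angles; "dq": joint speeds; "joint_efforts": joint torques, N m; "position": TCP position; "ee_rot": TCP orientation; "force": force on the tool from outside, world axes, zero at the start; "ft_torque": the same for the moment, N m; "width": opening from 0.0 (shut) to 1.0 (fully open); "gripper_force": force on a finger pad.
Only numpy, scipy, OpenCV 4.12 (cv2) and the standard library are available. Lean on these libraries where they do the work, as an engineer would, in place of code of your own. Each camera call takes 0.05 s, during which the arm holds its last target. There are 200 camera calls.

## Working session

There is one attempt and no reset: what is moved stays moved. The work goes in short steps, Python scripts to look and compute and a tool call to move; the robot and the scene stay as the last step left them, time stands still between calls to the robot, and variables do not carry over. Pictures are saved under pics/ and viewed, at most 10 in all, crops included, and the job is handed in when it is done.

Besides the shell and the picture viewer there is one more tool, called after ">>>" by a JSON object that holds its "api" and its "payload". jog_arm: Moves the arm, as the interface text tells. Scaled input: -1 to 1 covers 0.15 m each way for a shift and 2 pi rad each way for a turn. Its arguments: {"type":"object","properties":{"plan":{"type":"array","items":{"type":"object","properties":{"offset":{"type":"array","items":{"type":"number","minimum":-1,"maximum":1}},"twist":{"type":"array","items":{"type":"number","minimum":-1,"maximum":1}},"fingers":{"type":"number"}}}},"newtons":{"type":"number"}},"required":["plan"]}

```bash
mkdir -p pics
cat > h.py <<'E'
import numpy as np,cv2
from cell import *
from scipy.spatial.transform import Rotation as R
def att(c):
    a=np.array(c["attitude"],float)
    return a if a.shape==(3,3) else (R.from_rotvec(a).as_matrix() if a.size==3 else R.from_quat(a).as_matrix())
def K(c):
    f=192/np.tan(np.radians(c["fov_y"])/2); return np.array([[f,0,c["cx"]],[0,f,c["cy"]],[0,0,1.]]),f
def ray(n,u,v):
    c=calibration(n);k,f=K(c);d=np.array([(u-c["cx"])/f,(v-c["cy"])/f]);s=d.copy()
    for _ in range(20): s=d/(1+c["k1"]*(s@s))
    r=att(c)@np.array([s[0],s[1],1]);return np.array(c["position"]),r/np.linalg.norm(r)
def onz(n,u,v,z):
    p,r=ray(n,u,v);return p+r*(z-p[2])/r[2]
def proj(n,P):
    c=calibration(n);k,f=K(c);q=att(c).T@(np.array(P)-c["position"]);s=q[:2]/q[2];s=s*(1+c["k1"]*(s@s));return np.array([f*s[0]+c["cx"],f*s[1]+c["cy"]])
def tri(a,b):
    (p,r),(q,s)=a,b;A=np.stack([r,-s],1);t=np.linalg.lstsq(A,q-p,rcond=None)[0];x,y=p+t[0]*r,q+t[1]*s
    return (x+y)/2,np.linalg.norm(x-y)
def save(n,im,s=1):
    cv2.imwrite("pics/"+n+".png",cv2.resize(im[:,:,::-1],None,fx=s,fy=s,interpolation=cv2.INTER_CUBIC))
E
python3 - <<'E'
from h import *
for n in("side","top"):
    print(n,calibration(n)); save(n+"0",get_image(n),1.5)
    for t in("bracket","upright","other_upright"):
        print(t,[(round(d["conf"],2),np.round(np.array(d["box"])*[512,384,512,384]).tolist()) for d in look_for(t,n)])
    for t in("bracket","hooks","grip","upright","slots","seat"):
        print(t,[(round(d["conf"],2),np.round(np.array(d["at"])[::-1]*[512,384],1).tolist()) for d in landmark_of(t,n)])
print(observe())
E
```

```text
side {'fov_y': 53.71424354397024, 'cx': 260.22171710369116, 'cy': 192.3278237618961, 'k1': -0.08298990565428427, 'position': array([0.13585438, 0.86968845, 1.01878138]), 'attitude': array([-0.56376915,  2.66664689, -1.13972588])}
bracket [(0.69, [246.0, 205.0, 49.0, 28.0]), (0.52, [249.0, 126.0, 37.0, 55.0])]
upright [(0.95, [286.0, 223.0, 40.0, 58.0]), (0.94, [253.0, 124.0, 32.0, 61.0])]
other_upright [(0.56, [194.0, 213.0, 70.0, 60.0])]
bracket [(0.76, [249.4, 221.0]), (0.23, [274.7, 167.9])]
hooks [(0.58, [250.7, 209.2])]
grip [(0.63, [262.4, 209.2])]
upright [(0.63, [273.4, 166.6]), (0.6, [314.6, 270.5])]
slots [(0.7, [315.4, 238.6]), (0.63, [271.9, 143.9])]
seat [(0.8, [317.4, 248.8]), (0.63, [273.2, 155.4]), (0.55, [196.5, 209.3])]
top {'fov_y': 49.77645838231279, 'cx': 256.41262429552364, 'cy': 188.8930764943826, 'k1': -0.03373645163154477, 'position': array([ 0.40329597, -0.00668735,  1.25514923]), 'attitude': array([-2.14309146,  2.17552155, -0.1252296 ])}
bracket [(0.81, [233.0, 176.0, 25.0, 55.0])]
upright [(0.71, [187.0, 243.0, 38.0, 42.0]), (0.68, [314.0, 145.0, 43.0, 33
[... 309 characters left out ...]
65.8])]
{'clock': 1.0, 'joints': array([ 1.11640756,  0.43447766,  0.02497685,  1.57319355, -0.01160308,
        1.13400559, -0.07509945]), 'dq': array([ 0.0007416 ,  0.00026537,  0.00123641, -0.00025829,  0.00070629,
       -0.00040768, -0.00210237]), 'joint_efforts': array([ 2.89908639e-04, -6.67665052e+01,  9.84419324e-01, -3.14812589e+01,
       -6.05979608e-02,  3.30955745e-02,  8.09073435e-05]), 'position': array([ 0.21535502, -0.58674208,  0.21975796]), 'ee_rot': array([3.09307932e+00, 5.49633391e-01, 2.55185488e-05]), 'force': array([ 0.06997447, -0.29278243,  0.14982417]), 'ft_torque': array([ 0.01448543, -0.0299752 , -0.02382338]), 'gripper_force': 0.0, 'width': 1.0010923518484378}
```

View pics/side0.png

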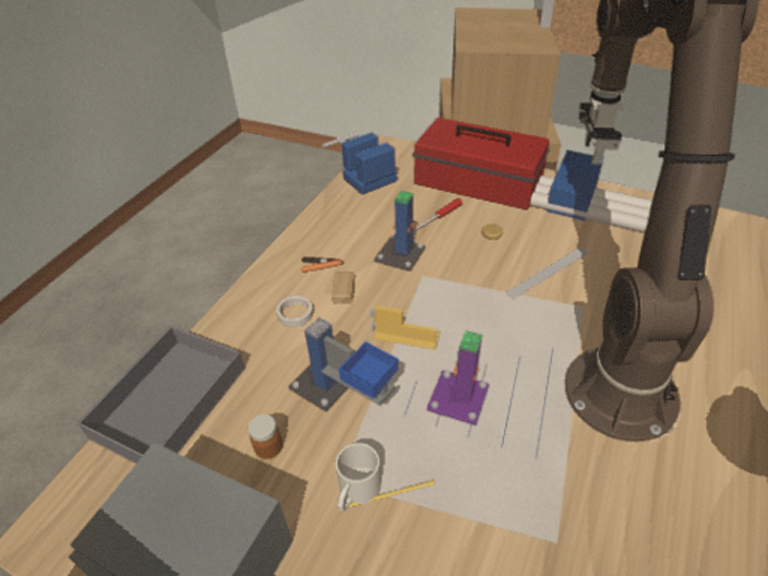

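View pics/top0.png

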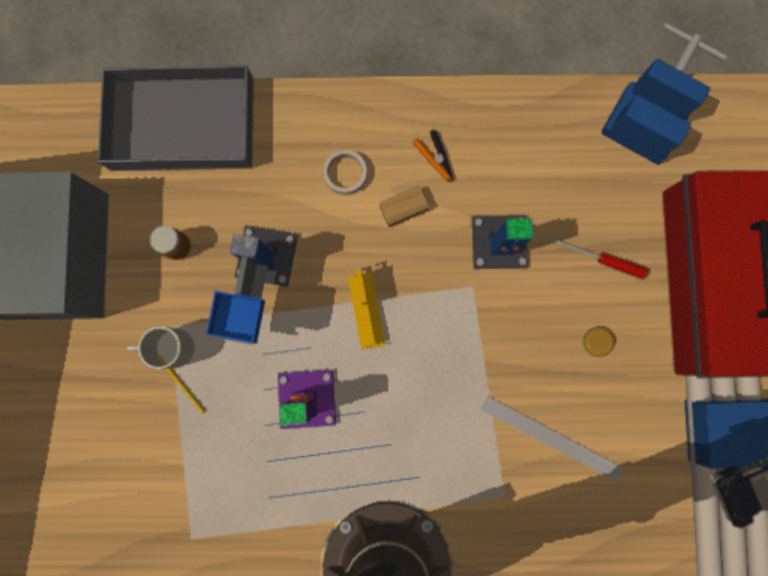

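Look-alikes, in native pixels: the blue upright with the green cap (side 268,150; top 343,155), the purple decoy (side 312,250; top 197,273) and the grey-capped upright with the tray (side 215,240; top 165,165). The yellow arm is at side 270,218 and top 245,205. I choose the blue one with the green cap and will check it in a close crop.

Run:
```python
from h import *
s=get_image("side");t=get_image("top")
f=lambda im,x,y,w,h:cv2.resize(im[y:y+h,x:x+w],(390,290),interpolation=cv2.INTER_CUBIC)
a=np.vstack([np.hstack([f(s,236,120,74,55),f(t,305,132,74,55)]),np.hstack([f(s,236,190,74,55),f(t,213,172,82,61)])])
save("crop1",a)
```

```text
(no output)
```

View pics/crop1.png

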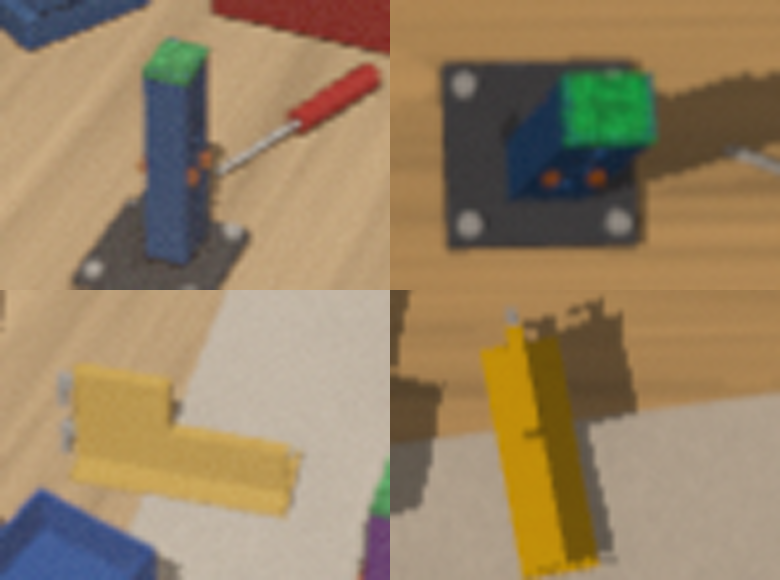

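```bash
cat >> h.py <<'E'
from scipy.optimize import minimize
def box(x0,x1,y0,y1,z0,z1): return np.array([[x,y,z] for x in(x0,x1) for y in(y0,y1) for z in(z0,z1)])/1000.
def rend(n,boxes,pose,S=4,win=None):
    x,y,yaw=pose[:3];z=pose[3] if len(pose)>3 else 0
    m=np.zeros(((win[3])*S,(win[2])*S),np.uint8);Rm=R.from_euler("z",yaw).as_matrix()
    for b in boxes:
        P=b@Rm.T+[x,y,z]
        q=np.array([proj(n,p) for p in P]);q=((q-win[:2]+.5)*S-.5)
        cv2.fillConvexPoly(m,cv2.convexHull(np.round(q*16).astype(np.int32)),1,shift=4)
    return cv2.resize(m.astype(np.float32),(win[2],win[3]),interpolation=cv2.INTER_AREA)
BR=[box(-150,0,-25,25,0,4),box(-65,0,-5,5,0,85),box(-150,0,-5,5,0,42)]
def yellow(im):
    h=cv2.cvtColor(im,cv2.COLOR_RGB2HSV);return ((h[...,0]>=17)&(h[...,0]<=32)&(h[...,1]>150)).astype(np.float32)
E
python3 - <<'E'
from h import *
W={"side":(235,190,75,60),"top":(220,165,55,80)}
wp={"side":(245,118,50,70),"top":(305,135,60,55)}
M={};U={}
for n in W:
    im=get_image(n);x,y,w,h=W[n];M[n]=yellow(im)[y:y+h,x:x+w]
    x,y,w,h=wp[n];c=im[y:y+h,x:x+w].astype(int);hs=cv2.cvtColor(im,cv2.COLOR_RGB2HSV)[y:y+h,x:x+w]
    bg=((hs[...,0]>=38)&(hs[...,1]>100)).astype(np.float32);U[n]=bg
    print(n,M[n].sum(),bg.sum()); save("m_"+n,np.repeat((bg*255)[...,None],3,2),4)
p0=onz("top",241.5,180,.045)
def cost(p): return sum(((rend(n,BR,p,4,W[n])-M[n])**2).sum() for n in W)
best=min((minimize(cost,[p0[0],p0[1],a],method="Nelder-Mead",options=dict(initial_simplex=[[p0[0],p0[1],a],[p0[0]+.01,p0[1],a],[p0[0],p0[1]+.01,a],[p0[0],p0[1],a+.15]],xatol=1e-4,fatol=.05)) for a in(-.15,.15)),key=lambda r:r.fun)
print("bracket",best.x,best.fun)
for n in W:
    e=minimize(lambda p:((rend(n,BR,p,4,W[n])-M[n])**2).sum(),best.x,method="Nelder-Mead",options=dict(initial_simplex=best.x+np.array([[0,0,0],[.004,0,0],[0,.004,0],[0,0,.05]]))); print(n,e.x,e.fun)
# upright: x,y,yaw, top z, depth
f0=onz("top",340,170,.1)
def up(p): return [box(0,p[4]*1000,-22,22,12,p[3]*1000)]
def cu(p,ns=("side","top")): return sum(((rend(n,up(p),p[:3],4,wp[n])-U[n])**2).sum() for n in ns)
b=None
for a in(0,.1,-.1):
    s=np.array([f0[0],f0[1],a,.195,.04]);r=minimize(cu,s,method="Nelder-Mead",options=dict(initial_simplex=np.vstack([s]+[s+d for d in np.diag([.01,.01,.1,.006,.008])]),maxfev=900))
    if b is None or r.fun<b.fun:b=r
print("upright",b.x,b.fun)
for n in wp: 
    x=b.x;r=minimize(lambda q:cu(np.r_[q,x[2:]],(n,)),x[:2],method="Nelder-Mead",options=dict(initial_simplex=x[:2]+np.array([[0,0],[.004,0],[0,.004]])));print(n,r.x,r.fun)
A=tri(ray("top",335.55,165.97),ray("side",272.6,153.6));B=tri(ray("top",344.28,165.6),ray("side",275.1,150.));print("noses",A,B)
cs=[(443,62),(638,62),(641,245),(447,248)]
print("foot",[onz("top",305+(u-390)/5.27-.5,132+v/5.27-.5,.012).round(4).tolist() for u,v in cs])
print("bolts",[onz("top",305+(u-390)/5.27-.5,132+v/5.27-.5,.014).round(4).tolist() for u,v in[(464,84),(470,224),(618,221)]])
E
```

```text
side 6.0 173.0
top 840.0 472.0[ WARN:0@1.138] global loadsave.cpp:1063 imwrite_ Unsupported depth image for selected encoder is fallbacked to CV_8U.
Traceback (most recent call last):
  File "h.py", line 29, in rend
    q=np.array([proj(n,p) for p in P]);q=((q-win[:2]+.5)*S-.5)
                ~~~~^^^^^
  File "h.py", line 16, in proj
    c=calibration(n);k,f=K(c);q=att(c).T@(np.array(P)-c["position"]);s=q[:2]/q[2];s=s*(1+c["k1"]*(s@s));return np.array([f*s[0]+c["cx"],f*s[1]+c["cy"]])
ValueError: time passes only in moves, steps and waits
```

```bash
sed -i 's/^from cell import \*/from cell import *\nimport functools,cell\ncalibration=functools.lru_cache(None)(cell.calibration)/' h.py
python3 - <<'E'
from h import *
for n in("side","top"):
    im=get_image(n);np.save(n+"0.npy",im);hs=cv2.cvtColor(im,cv2.COLOR_RGB2HSV)
    P={"side":dict(yel=[(255,212),(260,207),(282,225),(256,222)],wood=[(240,230),(270,200),(262,232)],paper=[(295,205),(300,220)],blue=[(266,150),(266,165),(273,148)],green=[(270,131)],foot=[(255,172),(280,170)]),
       "top":dict(yel=[(241,200),(248,200),(243,222)],wood=[(225,180),(262,195)],blue=[(331,165),(338,160)],green=[(347,152)],foot=[(318,155),(330,174)])}[n]
    for k,v in P.items(): print(n,k,[hs[b,a].tolist() for a,b in v])
E
```

```text
side yel [[20, 147, 185], [21, 147, 193], [20, 142, 185], [20, 141, 196]]
side wood [[161, 20, 140], [17, 90, 186], [17, 44, 190]]
side paper [[17, 37, 193], [17, 37, 193]]
side blue [[112, 88, 110], [109, 91, 109], [116, 56, 73]]
side green [[63, 108, 158]]
side foot [[9, 35, 101], [17, 93, 148]]
top yel [[22, 241, 189], [22, 232, 110], [22, 242, 191]]
top wood [[17, 132, 157], [17, 126, 95]]
top blue [[107, 164, 70], [99, 159, 56]]
top green [[68, 199, 127]]
top foot [[150, 8, 61], [0, 4, 59]]
```

```bash
cat > fit.py <<'E'
from h import *
W={"side":(235,190,75,60),"top":(220,165,55,80)}
wp={"side":(245,118,50,70),"top":(305,135,60,55)}
M={};U={}
for n in W:
    im=np.load(n+"0.npy");hs=cv2.cvtColor(im,cv2.COLOR_RGB2HSV).astype(int)
    st=(118,185)[n=="top"]
    f=((hs[...,0]>=18)&(hs[...,0]<=30)&(hs[...,1]>st)).astype(np.float32)
    x,y,w,h=W[n];M[n]=f[y:y+h,x:x+w]
    b=((hs[...,0]>=38)&(hs[...,0]<=130)&(hs[...,1]>(45,85)[n=="top"])).astype(np.uint8)
    x,y,w,h=wp[n];b=cv2.morphologyEx(b[y:y+h,x:x+w],cv2.MORPH_CLOSE,np.ones((5,5)))
    k,l,s,_=cv2.connectedComponentsWithStats(b);U[n]=(l==1+np.argmax(s[1:,4])).astype(np.float32)
    print(n,M[n].sum(),U[n].sum())
p0=onz("top",241.5,180,.045)
nm=dict(method="Nelder-Mead")
def fit(f,s,d): s=np.array(s);return minimize(f,s,options=dict(initial_simplex=np.vstack([s]+[s+e for e in np.diag(d)]),maxfev=600,xatol=2e-5,fatol=.01),**nm)
def cost(p,ns=W): return sum(((rend(n,BR,p,4,W[n])-M[n])**2).sum() for n in ns)
best=min((fit(cost,[p0[0],p0[1],a],[.01,.01,.15]) for a in(-.15,.15)),key=lambda r:r.fun)
print("bracket",best.x,best.fun)
for n in W: r=fit(lambda p:cost(p,(n,)),best.x,[.004,.004,.05]);print(n,r.x,r.fun)
f0=onz("top",340,170,.1)
def cu(p,ns=W): return sum(((rend(n,[box(0,p[4]*1000,-22,22,12,p[3]*1000)],p[:3],4,wp[n])-U[n])**2).sum() for n in ns)
b=min((fit(cu,[f0[0],f0[1],a,.195,.04],[.01,.01,.1,.006,.008]) for a in(0.05,-.1)),key=lambda r:r.fun)
print("upright",b.x,b.fun)
for n in wp: x=b.x;r=fit(lambda q:cu(np.r_[q,x[2:]],(n,)),x[:2],[.004,.004]);print(n,r.x,r.fun)
print("noses",tri(ray("top",335.05,165.47),ray("side",272.1,153.1)),tri(ray("top",343.8,165.1),ray("side",274.6,149.5)))
print("foot",[onz("top",305+(u-390)/5.27-.5,132+v/5.27-.5,.012).round(4).tolist() for u,v in [(443,62),(638,62),(641,245),(447,248)]])
print("bolts",[onz("top",305+(u-390)/5.27-.5,132+v/5.27-.5,.014).round(4).tolist() for u,v in[(464,84),(470,224),(618,221)]])
E
python3 fit.py
```

```text
side 713.0 436.0
top 793.0 522.0
bracket [0.57268691 0.04736674 0.17920362] 95.84765625
side [0.57239441 0.04954419 0.18668357] 52.30859375
top [0.57268691 0.04736674 0.17920362] 37.8984375
upright [ 0.60815429 -0.24314331  0.10493156  0.19367954  0.03199572] 66.19140625
side [ 0.61108116 -0.24989617] 27.9375
top [ 0.60800723 -0.24301749] 29.26953125
noses (array([ 0.60435289, -0.22822065,  0.10116384]), np.float64(0.001371320918132317)) (array([ 0.60456469, -0.25309894,  0.10162102]), np.float64(0.0005234066441477096))
foot [[0.6891, -0.1853, 0.012], [0.6875, -0.299, 0.012], [0.5799, -0.2961, 0.012], [0.5798, -0.1841, 0.012]]
bolts [[0.6755, -0.1967, 0.014], [0.5933, -0.1975, 0.014], [0.5938, -0.2829, 0.014]]
```

>>> {"api": "jog_arm", "payload": {"plan": [{"offset": [0.85,-0.8,0],"twist": [0,0,0],"fingers": 1},{"offset": [0.85,-0.8,0],"twist": [0,0,0],"fingers": 1},{"offset": [0.85,-0.8,0],"twist": [0,0,0],"fingers": 1},{"offset": [0.85,-0.8,0],"twist": [0,0,0],"fingers": 1}]}}

```text
clock: 1.8
position: [0.2963, -0.4265, 0.2201]
ee_rot: [-3.091, -0.559, -0.002]
force: [-0.1, -0.4, 0.7]
width: 0.996
gripper_force: 0.0
```

>>> {"api": "jog_arm", "payload": {"plan": [{"offset": [0.85,-0.8,0],"twist": [0,0,0],"fingers": 1},{"offset": [0.85,-0.8,0],"twist": [0,0,0],"fingers": 1},{"offset": [0.85,-0.8,0],"twist": [0,0,0],"fingers": 1},{"offset": [0.85,-0.8,0],"twist": [0,0,0],"fingers": 1}]}}

```text
clock: 2.3
position: [0.3738, -0.271, 0.22]
ee_rot: [-3.091, -0.558, -0.002]
force: [-0.1, -0.2, -0.0]
width: 1.002
gripper_force: 0.0
```

>>> {"api": "jog_arm", "payload": {"plan": [{"offset": [0.85,-0.8,0],"twist": [0,0,0],"fingers": 1},{"offset": [0.85,-0.8,0],"twist": [0,0,0],"fingers": 1},{"offset": [0.85,-0.8,0],"twist": [0,0,0],"fingers": 1},{"offset": [0.85,-0.8,0],"twist": [0,0,0],"fingers": 1}]}}

```text
clock: 2.8
position: [0.4521, -0.115, 0.2199]
ee_rot: [-3.091, -0.556, -0.002]
force: [0.6, -1.6, -0.2]
width: 0.997
gripper_force: 0.0
```

```bash
cat >> h.py <<'E'
def goto(P,yaw,s=None):
    s=s or observe();T=R.from_rotvec(s["ee_rot"]);o=T.inv().apply(np.array(P)-s["position"])/.15
    D=R.from_euler("z",yaw)*R.from_euler("x",np.pi)
    print("at",np.round(s["position"],4),"t",s["clock"],"offset",o.round(4),"twist",((T.inv()*D).as_rotvec()/2/np.pi).round(4),"F",s["force"].round(2),"w",round(s["width"],3))
E
python3 -c "
from h import *
goto([.5333,.0402,.22],.18)"
```

```text
at [ 0.4521 -0.115   0.2199] t 2.8 offset [ 8.68e-01 -7.81e-01  7.00e-04] twist [-0.0001 -0.0002  0.028 ] F [ 0.58 -1.58 -0.23] w 0.997
```

>>> {"api": "jog_arm", "payload": {"plan": [{"offset": [0.868,-0.78,0],"twist": [0,0,0.028],"fingers": 1},{"offset": [0.868,-0.78,0],"twist": [0,0,0.028],"fingers": 1},{"offset": [0.868,-0.78,0],"twist": [0,0,0.028],"fingers": 1},{"offset": [0.868,-0.78,0],"twist": [0,0,0.028],"fingers": 1},{"offset": [0.868,-0.78,0.4],"twist": [0,0,0.028],"fingers": 1},{"offset": [0.868,-0.78,0.4],"twist": [0,0,0.028],"fingers": 1},{"offset": [0.868,-0.78,0.4],"twist": [0,0,0.028],"fingers": 1}]}}

```text
clock: 3.68
position: [0.5329, 0.0359, 0.161]
ee_rot: [3.129, 0.272, 0.001]
force: [0.7, 0.1, -0.1]
width: 1.003
gripper_force: 0.0
```

```bash
python3 -c "
from h import *
goto([.5333,.0402,.066],.18)
save('top1',get_image('top')[140:260,180:320],4)"
```

```text
at [0.5329 0.0359 0.161 ] t 3.675 offset [ 0.0072 -0.0279  0.6333] twist [ 0.0001 -0.0001 -0.001 ] F [ 0.68  0.08 -0.14] w 1.003
```

View pics/top1.png

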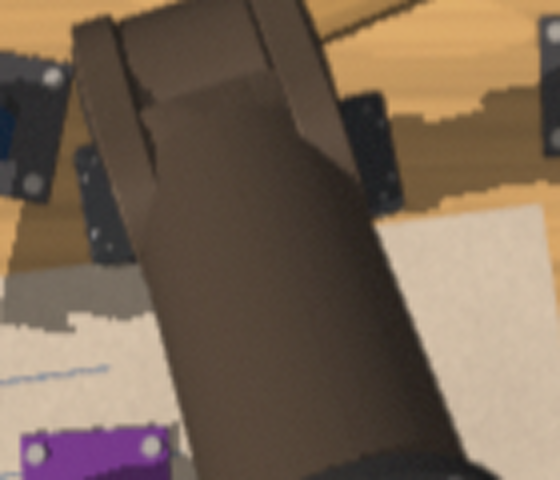

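The arm hides the bracket in the top view (the gripper body's ends show at crop 105,205 and 375,155). The position agrees with the fit, so I'll descend and close.

>>> {"api": "jog_arm", "payload": {"newtons": 30, "plan": [{"offset": [0.007,-0.028,0.3],"twist": [0,0,0],"fingers": 1},{"offset": [0.007,-0.028,0.633],"twist": [0,0,0],"fingers": 1},{"offset": [0.007,-0.028,0.633],"twist": [0,0,0],"fingers": 1},{"offset": [0.007,-0.028,0.633],"twist": [0,0,0],"fingers": -0.6},{"offset": [0.007,-0.028,0.633],"twist": [0,0,0],"fingers": -0.6},{"offset": [0.007,-0.028,0.633],"twist": [0,0,0],"fingers": -1},{"offset": [0.007,-0.028,0.633],"twist": [0,0,0],"fingers": -1},{"offset": [0.007,-0.028,0.633],"twist": [0,0,0],"fingers": -1},{"offset": [0.007,-0.028,0.633],"twist": [0,0,0],"fingers": -1}]}}

```text
clock: 4.85
position: [0.5326, 0.042, 0.0648]
ee_rot: [3.129, 0.276, -0.0]
force: [0.7, -0.2, 0.5]
width: 0.401
gripper_force: 0.0
```

```bash
python3 -c "
from h import *
goto([.5333,.0402,.22],.18)
save('side1',get_image('side')[160:260,200:333],6)"
```

```text
at [0.5326 0.042  0.0648] t 4.85 offset [ 0.0023  0.0126 -1.0349] twist [ 0.      0.     -0.0007] F [ 0.66 -0.16  0.48] w 0.401
```

View pics/side1.png

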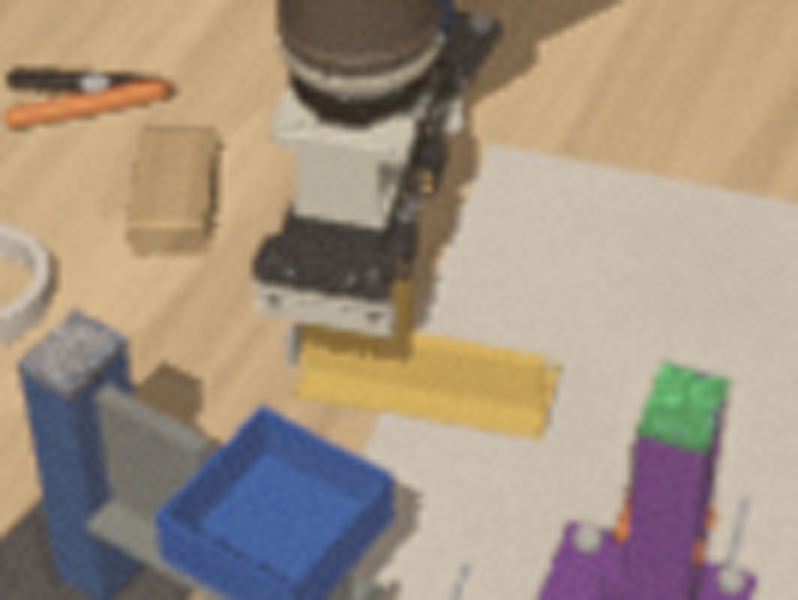

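The side view shows the gripper astride the web (crop 350,280) and still closing, clear of the tray. I'll keep closing, then lift.

>>> {"api": "jog_arm", "payload": {"newtons": 45, "plan": [{"offset": [0,0,0],"twist": [0,0,0],"fingers": -1},{"offset": [0,0,0],"twist": [0,0,0],"fingers": -1},{"offset": [0,0,0],"twist": [0,0,0],"fingers": -1},{"offset": [0,0,0],"twist": [0,0,0],"fingers": -1},{"offset": [0,0,0],"twist": [0,0,0],"fingers": -1},{"offset": [0,0,0],"twist": [0,0,0],"fingers": -1}]}}

```text
clock: 5.65
position: [0.5325, 0.042, 0.0646]
ee_rot: [3.129, 0.276, -0.001]
force: [0.3, 0.2, -4.2]
width: 0.107
gripper_force: 44.9
```

>>> {"api": "jog_arm", "payload": {"plan": [{"offset": [0,0,-0.3],"twist": [0,0,0],"fingers": -1},{"offset": [0,0,-0.7],"twist": [0,0,0],"fingers": -1},{"offset": [-0.1,0.3,-0.74],"twist": [0,0,0],"fingers": -1},{"offset": [-0.22,0.6,-0.74],"twist": [0,0,0],"fingers": -1},{"offset": [-0.22,0.917,-0.74],"twist": [0,0,0],"fingers": -1},{"offset": [-0.22,0.917,-0.74],"twist": [0,0,0],"fingers": -1}]}}

```text
clock: 6.4
position: [0.524, -0.1042, 0.1756]
ee_rot: [3.128, 0.265, -0.0]
force: [-1.0, 0.4, -2.5]
width: 0.101
gripper_force: 44.9
```

>>> {"api": "jog_arm", "payload": {"plan": [{"offset": [-0.1,0.3,0],"twist": [0,0,0.014],"fingers": -1},{"offset": [-0.22,0.6,0],"twist": [0,0,0.028],"fingers": -1},{"offset": [-0.22,0.917,0],"twist": [0,0,0.028],"fingers": -1},{"offset": [-0.22,0.917,0],"twist": [0,0,0.028],"fingers": -1},{"offset": [-0.22,0.917,0],"twist": [0,0,0.028],"fingers": -1}]}}

```text
clock: 7.02
position: [0.5158, -0.2393, 0.1755]
ee_rot: [-3.141, -0.001, 0.001]
force: [0.4, 1.3, -3.5]
width: 0.104
gripper_force: 45.0
```

Run:
```python
from h import *
s=observe();goto([.5225,-.2405,.174],0,s)
a=get_image('side');b=get_image('top');np.save('s2.npy',a);np.save('t2.npy',b)
f=lambda im,x,y,w,h:cv2.resize(im[y:y+h,x:x+w],(400,520),interpolation=cv2.INTER_CUBIC)
save('both2',np.hstack([f(a,240,90,80,104),f(b,290,125,80,104)]))
```

```text
at [ 0.5158 -0.2393  0.1755] t 7.025 offset [0.0446 0.0083 0.0097] twist [-0.0002  0.0001  0.0001] F [ 0.39  1.29 -3.45] w 0.104
```

View pics/both2.png

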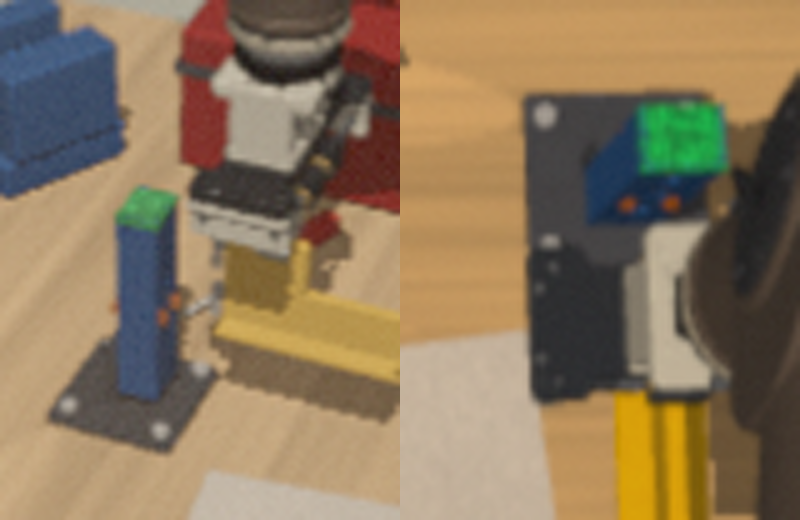

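The picture shows the bracket level in front of the face, with its ledge in the top view (crop x 617–710) and the noses at (627,205) and (671,204). I'll compare them numerically.

Run:
```python
from h import *
b=np.load('t2.npy');hs=cv2.cvtColor(b,cv2.COLOR_RGB2HSV).astype(int)
s=hs[...,1].astype(float)
ym=(hs[...,0]>=19)&(hs[...,0]<=30)&(hs[...,1]>185)
for v in range(206,240,6):
    c=np.where(ym[v,320:365])[0]+320
    if len(c): L,Rr=onz('top',c[0]-.5,v,.113),onz('top',c[-1]+.5,v,.115);print(v,c[0],c[-1],L.round(4)[:2],Rr.round(4)[:2],'mid',round((L[1]+Rr[1])/2,4))
om=((hs[...,0]<=14)&(hs[...,1]>120)&(hs[...,2]>70)).astype(np.uint8);w=om[155:175,325:352]
k,l,st,ce=cv2.connectedComponentsWithStats(w)
t=[]
for c,a in zip(ce[1:],st[1:,4]):print('nose',c+[325,155],a,onz('top',c[0]+325,c[1]+155,.1015).round(4))
g=((hs[...,0]>50)&(hs[...,0]<85)&(hs[...,1]>120)).astype(np.uint8)[135:170,325:365]
n=cv2.findContours(g,0,1)[0];r=cv2.minAreaRect(max(n,key=cv2.contourArea));print('cap',r,onz('top',r[0][0]+325,r[0][1]+135,.194).round(4))
for z in (.189,.194,.201):print(z,[onz('top',p[0]+325,p[1]+135,z).round(4)[:2].tolist() for p in cv2.boxPoints(r)])
a=np.load('s2.npy');hs=cv2.cvtColor(a,cv2.COLOR_RGB2HSV).astype(int)
om=((hs[...,0]<=13)&(hs[...,1]>110)).astype(np.uint8)[140:162,268:282];k,l,st,ce=cv2.connectedComponentsWithStats(om)
for c,q in zip(ce[1:],st[1:,4]):print('side nose',c+[268,140],q)
# expected nose pixel rows per shift
for d in (-.006,-.003,0,.003,.006):
    print(d,[ (proj(n,[.605,y,.1015+d])).round(1).tolist() for n in('side','top') for y in(-.2285,-.2525)])
```

```text
206 333 350 [ 0.4881 -0.2148] [ 0.4872 -0.2643] mid -0.2396
212 333 350 [ 0.4715 -0.2142] [ 0.4706 -0.2636] mid -0.2389
218 333 350 [ 0.4549 -0.2136] [ 0.454 -0.263] mid -0.2383
224 333 350 [ 0.4384 -0.2131] [ 0.4376 -0.2623] mid -0.2377
230 334 351 [ 0.4219 -0.2152] [ 0.4211 -0.2644] mid -0.2398
236 342 342 [ 0.4052 -0.2367] [ 0.4051 -0.239 ] mid -0.2378
nose [344.         165.28571429] 7 [ 0.6038 -0.2537  0.1015]
nose [334.8 165.4] 5 [ 0.6038 -0.2277  0.1015]
cap ((20.5, 17.5), (13.0, 17.0), 90.0) [ 0.6215 -0.2392  0.194 ]
0.189 [[0.6403, -0.2187], [0.6396, -0.2635], [0.6049, -0.262], [0.6055, -0.2173]]
0.194 [[0.6391, -0.2177], [0.6385, -0.2623], [0.604, -0.2608], [0.6046, -0.2163]]
0.201 [[0.6376, -0.2163], [0.637, -0.2606], [0.6026, -0.2591], [0.6033, -0.2149]]
side nose [274.5 150. ] 6
side nose [272.25 153.  ] 4
-0.006 [[272.2, 154.2], [274.5, 150.8], [334.7, 165.4], [343.1, 165.2]]
-0.003 [[272.1, 153.6], [274.5, 150.2], [334.9, 165.2], [343.3, 165.1]]
0 [[272.1, 153.0], [274.5, 149.6], [335.1, 165.0], [343.5, 164.9]]
0.003 [[272.1, 152.4], [274.5, 149.0], [335.3, 164.8], [343.8, 164.7]]
0.006 [[272.1, 151.8], [274.5, 148.4], [335.5, 164.6], [344.0, 164.5]]
```

>>> {"api": "jog_arm", "payload": {"plan": [{"offset": [0.12,0.007,0.014],"twist": [0,0,0],"fingers": -1},{"offset": [0.21,0.007,0.014],"twist": [0,0,0],"fingers": -1},{"offset": [0.22,0.007,0.014],"twist": [0,0,0],"fingers": -1},{"offset": [0.23,0.007,0.014],"twist": [0,0,0],"fingers": -1},{"offset": [0.24,0.007,0.014],"twist": [0,0,0],"fingers": -1},{"offset": [0.25,0.007,0.014],"twist": [0,0,0],"fingers": -1},{"offset": [0.26,0.007,0.014],"twist": [0,0,0],"fingers": -1}]}}

```text
clock: 8.0
position: [0.5539, -0.2416, 0.1736]
ee_rot: [3.142, -0.001, -0.002]
force: [-4.6, 0.9, -0.2]
width: 0.106
gripper_force: 45.0
```

>>> {"api": "jog_arm", "payload": {"plan": [{"offset": [0,-0.008,0],"twist": [0,0,0],"fingers": -1},{"offset": [0.005,-0.008,0],"twist": [0,0,0],"fingers": -1},{"offset": [0.005,-0.008,0],"twist": [0,0,0],"fingers": -1}]}}

```text
clock: 8.38
position: [0.554, -0.2407, 0.1735]
ee_rot: [3.141, -0.002, -0.004]
force: [-7.2, -0.5, -0.5]
width: 0.105
gripper_force: 45.0
```

>>> {"api": "jog_arm", "payload": {"plan": [{"offset": [0,0,-0.004],"twist": [0,0,0],"fingers": -1},{"offset": [0,0,-0.008],"twist": [0,0,0],"fingers": -1},{"offset": [0,0,-0.008],"twist": [0,0,0],"fingers": -1}]}}

```text
clock: 8.75
position: [0.5543, -0.2405, 0.1742]
ee_rot: [-3.141, 0.001, 0.004]
force: [-5.3, -0.4, -5.5]
width: 0.105
gripper_force: 45.0
```

>>> {"api": "jog_arm", "payload": {"plan": [{"offset": [0,0,-0.004],"twist": [0,0,0],"fingers": -1},{"offset": [0,0,-0.008],"twist": [0,0,0],"fingers": -1},{"offset": [0,0,-0.008],"twist": [0,0,0],"fingers": -1}]}}

```text
clock: 9.12
position: [0.5544, -0.2402, 0.1754]
ee_rot: [-3.141, 0.001, 0.004]
force: [-5.6, -1.3, -5.3]
width: 0.107
gripper_force: 45.0
```

>>> {"api": "jog_arm", "payload": {"plan": [{"offset": [0,0,-0.004],"twist": [0,0,0],"fingers": -1},{"offset": [0,0,-0.008],"twist": [0,0,0],"fingers": -1},{"offset": [0,0,-0.008],"twist": [0,0,0],"fingers": -1}]}}

```text
clock: 9.5
position: [0.5567, -0.24, 0.1777]
ee_rot: [3.142, 0.0, 0.004]
force: [1.0, -0.2, -3.1]
width: 0.103
gripper_force: 45.0
```

```bash
python3 -c "
from h import *
s=observe();print(s['position'],s['force'],s['ft_torque'],s['ee_rot'])"
```

```text
[ 0.55670829 -0.23998641  0.17770702] [ 0.97392017 -0.18267087 -3.09481935] [ 0.12368948 -0.20990235 -0.01860248] [3.14153993e+00 4.93449937e-04 3.77479633e-03]
```

>>> {"api": "jog_arm", "payload": {"plan": [{"offset": [0.015,0,0],"twist": [0,0,0],"fingers": -1},{"offset": [0.03,0,0],"twist": [0,0,0],"fingers": -1},{"offset": [0.03,0,0],"twist": [0,0,0],"fingers": -1}]}}

```text
clock: 9.88
position: [0.5607, -0.2401, 0.1775]
ee_rot: [3.142, 0.0, 0.002]
force: [0.6, -0.3, -2.7]
width: 0.108
gripper_force: 45.0
```

>>> {"api": "jog_arm", "payload": {"plan": [{"offset": [0.015,0,0],"twist": [0,0,0],"fingers": -1},{"offset": [0.03,0,0],"twist": [0,0,0],"fingers": -1},{"offset": [0.035,0,0],"twist": [0,0,0],"fingers": -1},{"offset": [0.035,0,0],"twist": [0,0,0],"fingers": -1}]}}

```text
clock: 10.38
position: [0.5653, -0.2402, 0.1772]
ee_rot: [-3.142, 0.0, 0.0]
force: [0.7, 0.1, -3.0]
width: 0.104
gripper_force: 45.0
```

>>> {"api": "jog_arm", "payload": {"newtons": 55, "plan": [{"offset": [0.004,0,0],"twist": [0,0,0],"fingers": -1},{"offset": [0.004,0,0.015],"twist": [0,0,0],"fingers": -1},{"offset": [0.004,0,0.027],"twist": [0,0,0],"fingers": -1},{"offset": [0.004,0,0.027],"twist": [0,0,0],"fingers": -1}]}}

```text
clock: 10.88
position: [0.5655, -0.2404, 0.1732]
ee_rot: [3.141, -0.001, -0.001]
force: [-2.8, -0.1, 1.3]
width: 0.103
gripper_force: 55.0
```

>>> {"api": "jog_arm", "payload": {"plan": [{"offset": [0,0,0.01],"twist": [0,0,0],"fingers": -1},{"offset": [0,0,0.015],"twist": [0,0,0],"fingers": -1},{"offset": [0,0,0.015],"twist": [0,0,0],"fingers": -1}]}}

```text
clock: 11.25
position: [0.5657, -0.2403, 0.171]
ee_rot: [3.142, -0.0, -0.0]
force: [-4.8, -0.4, 2.7]
width: 0.106
gripper_force: 55.0
```

>>> {"api": "jog_arm", "payload": {"plan": [{"offset": [0,0,0.01],"twist": [0,0,0],"fingers": -1},{"offset": [0,0,0.02],"twist": [0,0,0],"fingers": -1},{"offset": [0,0,0.02],"twist": [0,0,0],"fingers": -1}]}}

```text
clock: 11.62
position: [0.565, -0.2403, 0.1671]
ee_rot: [-3.141, 0.0, 0.003]
force: [-3.0, -1.6, -2.1]
width: 0.102
gripper_force: 55.0
```

>>> {"api": "jog_arm", "payload": {"plan": [{"offset": [0,0,0.01],"twist": [0,0,0],"fingers": -1},{"offset": [0,0,0.02],"twist": [0,0,0],"fingers": -1},{"offset": [0,0,0.02],"twist": [0,0,0],"fingers": -1}]}}

```text
clock: 12.0
position: [0.5656, -0.2401, 0.1646]
ee_rot: [-3.141, 0.0, 0.001]
force: [-3.1, -0.1, -3.2]
width: 0.099
gripper_force: 55.0
```

>>> {"api": "jog_arm", "payload": {"plan": [{"offset": [0,0,0.01],"twist": [0,0,0],"fingers": -1},{"offset": [0,0,0.02],"twist": [0,0,0],"fingers": -1},{"offset": [0,0,0.02],"twist": [0,0,0],"fingers": -1}]}}

```text
clock: 12.38
position: [0.5658, -0.2402, 0.1619]
ee_rot: [-3.142, 0.0, 0.0]
force: [-3.8, 0.4, -1.8]
width: 0.104
gripper_force: 55.0
```

>>> {"api": "jog_arm", "payload": {"plan": [{"offset": [0,0,0.01],"twist": [0,0,0],"fingers": -1},{"offset": [0,0,0.015],"twist": [0,0,0],"fingers": -1},{"offset": [0,0,0.015],"twist": [0,0,0],"fingers": -1}]}}

```text
clock: 12.75
position: [0.5659, -0.2402, 0.1594]
ee_rot: [-3.142, 0.0, 0.0]
force: [-2.9, -0.2, -4.3]
width: 0.101
gripper_force: 55.0
```

>>> {"api": "jog_arm", "payload": {"plan": [{"offset": [0,0,0.01],"twist": [0,0,0],"fingers": -1},{"offset": [0,0,0.013],"twist": [0,0,0],"fingers": -1},{"offset": [0,0,0.013],"twist": [0,0,0],"fingers": -1}]}}

```text
clock: 13.12
position: [0.5658, -0.2403, 0.1578]
ee_rot: [3.141, -0.0, -0.0]
force: [-5.4, 0.7, -1.3]
width: 0.101
gripper_force: 55.0
```

>>> {"api": "jog_arm", "payload": {"plan": [{"offset": [0,0,0.005],"twist": [0,0,0],"fingers": -1},{"offset": [0,0,0.01],"twist": [0,0,0],"fingers": -1},{"offset": [0,0,0.01],"twist": [0,0,0],"fingers": -1}]}}

```text
clock: 13.5
position: [0.5658, -0.2405, 0.1575]
ee_rot: [3.141, -0.0, 0.001]
force: [-8.6, 1.7, 9.6]
width: 0.106
gripper_force: 55.0
```

>>> {"api": "jog_arm", "payload": {"plan": [{"offset": [-0.005,0,0.004],"twist": [0,0,0],"fingers": -1},{"offset": [-0.005,0,0.006],"twist": [0,0,0],"fingers": -1},{"offset": [-0.005,0,0.006],"twist": [0,0,0],"fingers": -1}]}}

```text
clock: 13.88
position: [0.5658, -0.2405, 0.1575]
ee_rot: [3.141, -0.0, 0.003]
force: [-8.6, 2.1, 13.2]
width: 0.101
gripper_force: 55.0
```

Run:
```python
from h import *
a=get_image('side');b=get_image('top')
f=lambda im,x,y,w,h:cv2.resize(im[y:y+h,x:x+w],(400,520),interpolation=cv2.INTER_CUBIC)
save('both3',np.hstack([f(a,245,110,50,65),f(b,310,130,60,78)]))
```

```text
(no output)
```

View pics/both3.png

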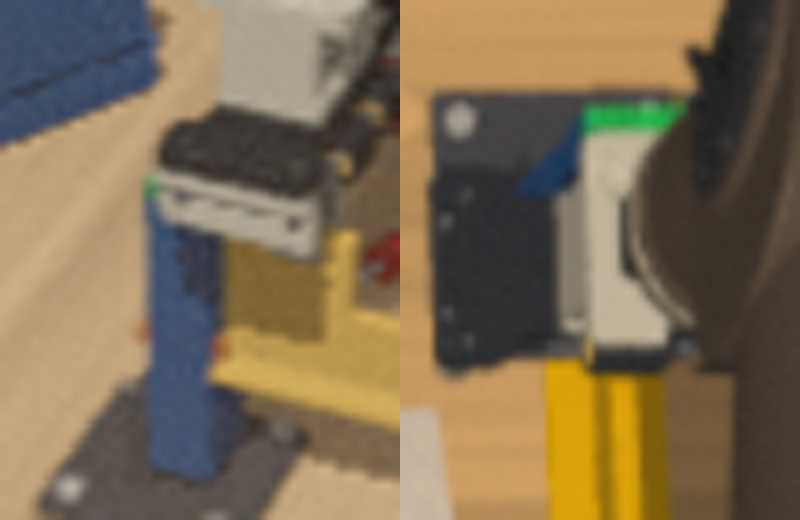

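The side view shows the orange nose out above the ledge (crop 217,347) and the bar behind (143,335). I'll check it with a light upward tug.

>>> {"api": "jog_arm", "payload": {"plan": [{"offset": [0,0,-0.02],"twist": [0,0,0],"fingers": -1},{"offset": [0,0,-0.045],"twist": [0,0,0],"fingers": -1},{"offset": [0,0,-0.045],"twist": [0,0,0],"fingers": -1}]}}

```text
clock: 14.35
position: [0.5658, -0.2399, 0.1599]
ee_rot: [-3.141, -0.001, -0.0]
force: [6.4, -1.6, -22.6]
width: 0.102
gripper_force: 54.9
```

Locked: it holds against about 20 N upward. I'll re-seat it gently, then release.

>>> {"api": "jog_arm", "payload": {"plan": [{"offset": [0,0,0.02],"twist": [0,0,0],"fingers": -1},{"offset": [0,0,0.04],"twist": [0,0,0],"fingers": -1},{"offset": [0,0,0.04],"twist": [0,0,0],"fingers": -1}]}}

```text
clock: 14.72
position: [0.5655, -0.2403, 0.1575]
ee_rot: [3.141, -0.0, 0.002]
force: [-4.2, 0.7, 4.1]
width: 0.104
gripper_force: 55.0
```

>>> {"api": "jog_arm", "payload": {"plan": [{"offset": [0,0,0],"twist": [0,0,0],"fingers": 0},{"offset": [0,0,0],"twist": [0,0,0],"fingers": 0},{"offset": [0,0,0],"twist": [0,0,0],"fingers": 0},{"offset": [0,0,0],"twist": [0,0,0],"fingers": 0},{"offset": [0,0,0],"twist": [0,0,0],"fingers": 0},{"offset": [0,0,0],"twist": [0,0,0],"fingers": 0},{"offset": [0,0,-0.15],"twist": [0,0,0],"fingers": 0},{"offset": [0,0,-0.4],"twist": [0,0,0],"fingers": 0},{"offset": [0,0,-0.75],"twist": [0,0,0],"fingers": 0},{"offset": [-0.5,0,-1],"twist": [0,0,0],"fingers": 0},{"offset": [-1,0,-1],"twist": [0,0,0],"fingers": 0},{"offset": [-1,0,-1],"twist": [0,0,0],"fingers": 0},{"offset": [-1,0,-1],"twist": [0,0,0],"fingers": 0}]}}

```text
clock: 16.35
position: [0.4132, -0.2408, 0.3071]
ee_rot: [3.14, -0.004, 0.001]
force: [0.9, -0.1, -0.1]
width: 0.499
gripper_force: 0.0
```

>>> {"api": "jog_arm", "payload": {"plan": [{"offset": [-0.4,-0.4,0],"twist": [0,0,0],"fingers": 0},{"offset": [-0.6,-0.8,0],"twist": [0,0,0],"fingers": 0},{"offset": [-0.6,-1,0],"twist": [0,0,0],"fingers": 0},{"offset": [-0.6,-1,0],"twist": [0,0,0],"fingers": 0},{"offset": [-0.6,-1,0],"twist": [0,0,0],"fingers": 0}]}}

```text
clock: 16.98
position: [0.326, -0.0904, 0.3063]
ee_rot: [3.141, 0.001, 0.001]
force: [0.9, -1.2, -0.2]
width: 0.501
gripper_force: 0.0
```

Run:
```python
from h import *
a=get_image('side');b=get_image('top')
f=lambda im,x,y,w,h:cv2.resize(im[y:y+h,x:x+w],(400,520),interpolation=cv2.INTER_CUBIC)
save('both4',np.hstack([f(a,245,110,60,78),f(b,305,130,70,91)]))
```

```text
(no output)
```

View pics/both4.png

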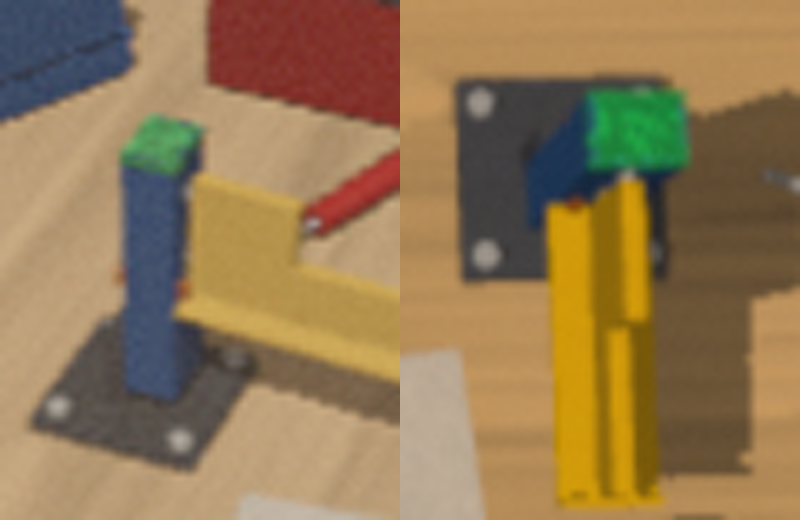

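The arm hangs level against the face, and the orange nose shows over the ledge (crop 182,288 side; 577,203 top). Handing in.

```bash
python3 -c "
from cell import sign_off
print(sign_off())"
```

```text
the job is handed in; nothing more can be done
None
```

The yellow shelf arm is hooked into the top two slots of the green-capped upright and pressed home with the catch out over its ledge; it held a tug of about 20 N, highest force readings were about 9 N on the face and 16 N down, and it was released and handed in at about 17 s.

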